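Seat the rocking tub lid

ROBOT

A 7-joint arm with a two-finger parallel gripper is mounted at the origin on the work surface. World frame = base frame: x ahead of the robot, y to its left, z up, the work surface at z = 0. Lengths are in m, angles in rad, forces in N, time in s.
With the tool pointing down it reaches from about 0.4 to 0.85 m from the base axis. Payload 10.4 kg.
Tool frame: the origin (TCP) lies midway between the tips of the shut fingers; the grasp point (between the pads) lies 19 mm behind it; z points along the fingers, x is the direction in which the jaws open and shut, and the axes are right-handed (so a half turn about z gives the same grasp; the last joint's range is limited). The gripper opens to 87 mm and grips with 3 to 60 N. Pads are 19 mm wide; open, the fingers measure 117 mm over their backs; the gripper's body (75 mm by 190 mm) begins 51 mm behind the grasp point.
Start: joints at [-1.293, 0.332, -0.065, 1.46, 0.022, 1.35, -0.088], TCP at [0.185, 0.597, 0.223] pointing down, gripper open.
Joint ranges: [-2.6, 2.6], [-0.5, 2.12], [-1.47, 1.34], [0.16, 2.42], [-1.27, 4.41], [0.06, 2.06], [-2.6, 2.6]. Speed limits (rad/s): [2.22, 2.22, 2.79, 2.79, 3.14, 3.14, 3.14].

INTERFACE

Orientations are given as a unit quaternion [x, y, z, w].
In Python, from bench import r gives the robot as it stands. The module is installed in compiled form; this text tells all that it offers.
- The arm moves only by the tool play_rows, never from a script. Its argument "commands" is a list of rows, each a list of 7 numbers: the shift along the world's x, y, z in cm, then the turn, a rotation vector about the world's x, y, z in rad, then the finger opening in cm, from 0 to 8.7. A call has 1 to 20 rows; each row shifts and turns the commanded pose from where the row before left it; what a row does not reach is not made up. A row lasts 1/8 s, in which the tool goes at most 62.5 mm and 10.7 degrees, less where a joint would pass 70% of its speed; a pose out of reach is approached as far as the arm can. A call is refused whole if a number of a shift passes 6.25 or a number of a turn 0.188, either way. A call with a gripper value outside its range is refused whole. The fingers move at their own pace and stop on an object; "grip_force" is the grip in N (left out, the last holds). Time passes only in rows, so rows that do not move let the fingers close. It gives the time, the measured TCP pose, the force and the opening at its end, in the units of the state.
- r.read_state(): the state, without advancing time (a new reading comes with each control period).
- r.camera(name): name is "side" or "top" or "wrist"; returns a dict with "img" (480x640x3 uint8, red, green, blue), "K" (3x3 intrinsics, pixels), "camera_from_world" (4x4, takes a point from world to camera coordinates). Camera axes: x right, y down, z forward; pixel columns grow to the right and rows downward; lengths in m; the calibration is good to about 2 mm. A picture is of the moment at which its call begins. There is no depth.
- r.close_job(): hands the job in, once; it reports no verdict.
The state is a dict: "time": time; "joint_positions": joint angles; "joint_vel": joint speeds; "joint_torque": joint torques, N m; "ee_pos": TCP position; "eef_rot": TCP orientation; "ft_force": force on the tool from outside, world axes, zero at the start; "torque": the same for the moment, N m; "width": finger opening in m.
Only numpy, scipy, OpenCV 4.12 (cv2) and the standard library are available. Lean on these libraries where they do the work, as an engineer would, in place of code of your own. Each camera call takes 0.05 s, during which the arm holds its last target. There are 200 camera calls.

TASK

One of the four yellow tubs with white lids in the carton was not closed properly: its lid rocks when pressed near its edge. Press the lids lightly near the edge, one after another, until you feel or see one rock, then press that lid firmly down in its middle until it sits fully home and level. Only press: do not lift or shift any lid, never press the properly closed lids hard, leave the things around the carton alone, and finish with the hand clear.

Things in the scene. Friction and masses are not known exactly. Their poses are not given: they have to be found in the camera images.
- carton: Open cardboard carton, 275 x 275 mm, 95 mm high, fixed, holding the four tubs two by two (126 mm between neighbours' centres). Origin: centre of its underside; x and y along its sides, z up.
- lid_1: White round tub lid, one of four alike: 112 mm across, flat top, skirt 17 mm deep. Origin: centre of its top face, z up along its axis. Tops stand 128 to 154 mm above the shelf, each at its own height (which tells nothing); neighbours are 14 mm apart. Which of the four is loose, and in which place, changes and is not told; three are closed.
- lid_2: Another lid, as lid_1. How the loose one (any of the four) behaves: it stands level, 6 mm too high, on a hidden stopper of about 17 mm radius in the middle of its tub. Under 1 N farther than 25 mm from its centre it tips by about 0.1 rad until its edge meets the rim; let go, it falls level again.
- lid_3: Another lid, as lid_1. How a closed one behaves: pressed anywhere, it stays level, gives about 1 mm per 2 N and springs back; 8.5 mm deep (15 N) is too hard for it.
- lid_4: Another lid, as lid_1. Seating the loose one (any of the four): pressed straight down within 10 mm of its centre with 18 to 25 N, it goes down 6 mm with its stopper, meets the rim and stays there, level.
- tape: Bystander: blue tape roll lying flat on the shelf beside the carton, 90 mm across, 24 mm high. Origin: centre of its underside.
- scraper: Bystander: scraper with a wooden handle lying on the shelf on the other side of the carton, loose. Origin: on its underside, about its middle.
- can: Bystander: small red can standing upright on the shelf beside the carton, 58 mm across, 95 mm high, loose. Origin: centre of its underside.
There are look-alikes about, which are no part of the job. Of the things that look like the lid_3, the largest one is meant.

How it is judged:
By the outcome, as a careful person would: the job done as asked, in the order asked, and still so for the second after the job is handed in, with the robot touching nothing.
It also fails if it takes over 48 s, if anything falls off the work surface, if the arm or the gripper's body presses on something with over 40 N, if the wrist force passes 120 N, or if a joint passes its speed limit or range.

## Working session

There is one attempt and no reset: what is moved stays moved. The work goes in short steps, Python scripts to look and compute and a tool call to move; the robot and the scene stay as the last step left them, time stands still between calls to the robot, and variables do not carry over. Pictures are saved under pics/ and viewed, about 8 in all and at most 12, crops included, and the job is handed in when it is done.

Besides the shell and the picture viewer there is one more tool, called after "Call:" in YAML: its name, and indented under it one key for each argument. play_rows: Moves the arm, as the interface text tells. Its arguments: {"type":"object","properties":{"commands":{"type":"array","items":{"type":"array","items":{"type":"number"}}},"grip_force":{"type":"number"}},"required":["commands"]}

```bash
mkdir -p pics
python3 - <<'E'
from bench import r
import cv2,numpy as np,json
print({k:np.round(v,3).tolist() for k,v in r.read_state().items()})
for n in("top","side"):
    c=r.camera(n);cv2.imwrite(f"pics/{n}0.png",c["img"][:,:,::-1]);np.savez(f"{n}0.npz",**c)
    print(n,c["K"].round(1).tolist(),c["camera_from_world"].round(3).tolist())
E
```

```text
{'time': 0.0, 'joint_positions': [-1.293, 0.333, -0.065, 1.461, 0.022, 1.35, -0.088], 'joint_vel': [0.0, 0.001, -0.001, 0.0, 0.002, -0.0, 0.0], 'joint_torque': [-0.001, -62.325, 0.024, -38.991, -0.061, 0.04, 0.0], 'ee_pos': [0.185, 0.597, 0.222], 'eef_rot': [0.805, 0.593, -0.001, 0.0], 'ft_force': [-0.071, 0.773, 0.111], 'torque': [0.003, -0.005, -0.039], 'width': 0.087}
top [[557.5, 0.0, 316.9], [0.0, 557.5, 238.3], [0.0, 0.0, 1.0]] [[0.072, -0.997, -0.005, 0.021], [-0.974, -0.069, -0.218, 0.635], [0.217, 0.021, -0.976, 1.304], [0.0, 0.0, 0.0, 1.0]]
side [[499.2, 0.0, 316.7], [0.0, 499.2, 235.8], [0.0, 0.0, 1.0]] [[-0.975, -0.22, 0.014, 0.605], [-0.124, 0.495, -0.86, 0.15], [0.182, -0.841, -0.51, 0.894], [0.0, 0.0, 0.0, 1.0]]
```

View pics/top0.png

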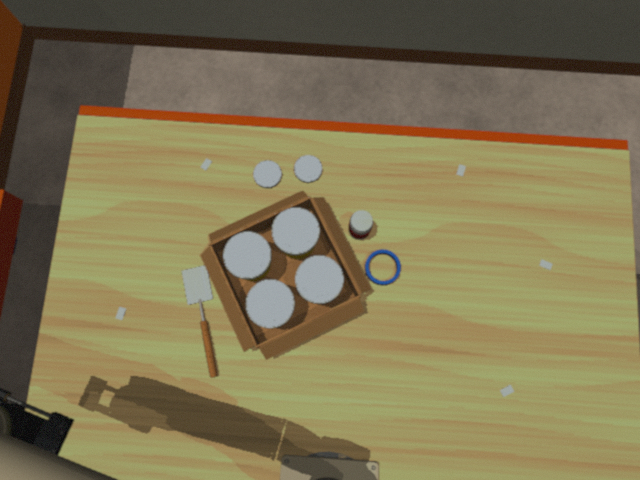

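View pics/side0.png

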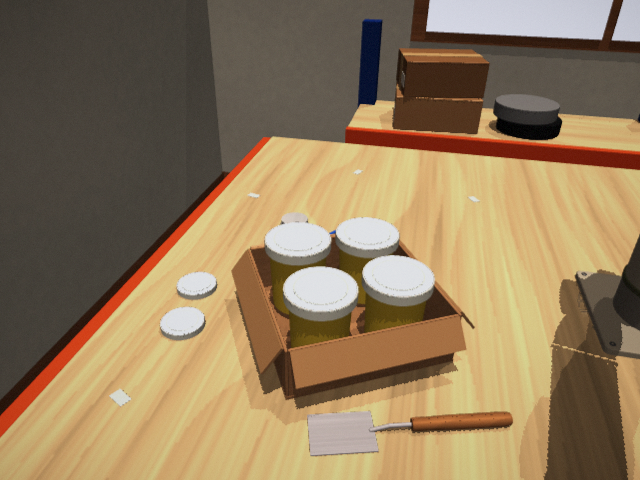

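```bash
cat > h.py <<'E'
import cv2,numpy as np
def ray(c,u,v,z):
    T=c["camera_from_world"];R,t=T[:3,:3],T[:3,3];o=-R.T@t
    d=R.T@np.linalg.inv(c["K"])@np.array([u,v,1.]);return o+d*(z-o[2])/d[2]
def proj(c,P):
    T=c["camera_from_world"];P=np.atleast_2d(P);q=(c["K"]@(P@T[:3,:3].T+T[:3,3]).T).T;return q[:,:2]/q[:,2:]
def blobs(img,amin,smax=45,vmin=110):
    h=cv2.cvtColor(img,cv2.COLOR_RGB2HSV);m=((h[...,1]<smax)&(h[...,2]>vmin)).astype(np.uint8)
    n,l,s,c=cv2.connectedComponentsWithStats(m);return [(s[i],c[i],l==i) for i in range(1,n) if s[i][4]>amin]
E
python3 - <<'E'
from h import *
t=dict(np.load("top0.npz"));s=dict(np.load("side0.npz"))
B=[b for b in blobs(t["img"],300) if b[0][1]<330 and b[0][1]>130];S=[b for b in blobs(s["img"],300) if b[0][1]>180]
for b in B:print("T",b[0],b[1].round(1))
for b in S:print("S",b[0],b[1].round(1))
a=np.linspace(0,2*np.pi,180);circ=np.c_[.056*np.cos(a),.056*np.sin(a),0*a]
for b in B:
    if b[0][4]<1200: continue
    out=[]
    for z in np.arange(.120,.162,.001):
        P=ray(t,*b[1],z-.001);P[2]=z;q=proj(s,P+circ);out.append((z,P,q[:,1].min(),q.mean(0)))
    mid=out[20][3]
    k=min(S,key=lambda k:np.hypot(*(k[0][:2]+k[0][2:4]/2-mid)))
    z,P,_,_=min(out,key=lambda o:abs(o[2]-k[0][1]));q=proj(s,P+circ)
    print("lid px",b[1].round(),"P",P.round(4),"side bbox",k[0][:4],"pred u",q[:,0].min().round(1),q[:,0].max().round(1),"rad",np.hypot(P[0],P[1]).round(3))
E
```

```text
T [294 155  28  28 608] [307.6 168.1]
T [253 160  29  28 613] [266.9 173.3]
T [ 272  207   48   47 1756] [295.2 230.3]
T [350 210  23  21 374] [361.3 220.4]
T [ 223  231   48   47 1766] [246.7 254.7]
T [ 295  255   49   48 1845] [318.9 278.9]
T [182 266  31  55 934] [196.9 285.7]
T [ 246  279   49   49 1879] [269.6 303.2]
S [ 265  213   66   52 2417] [296.8 240.1]
S [ 336  217   99   89 4780] [385.4 261.7]
S [ 283  266   75   55 3167] [320.2 292.5]
S [177 272  40  27 831] [195.8 284.7]
S [ 160  307   45   33 1110] [181.5 322.4]
S [ 307  411  104   45 2818] [343.5 432.9]
lid px [295. 230.] P [0.6268 0.1158 0.162 ] side bbox [265 213  66  52] pred u 265.2 332.8 rad 0.637
lid px [247. 255.] P [0.5671 0.226  0.134 ] side bbox [283 266  75  55] pred u 281.8 357.6 rad 0.61
lid px [319. 279.] P [0.5216 0.0537 0.138 ] side bbox [336 217  99  89] pred u 334.3 398.6 rad 0.524
lid px [270. 303.] P [0.4554 0.1595 0.162 ] side bbox [336 217  99  89] pred u 364.1 438.5 rad 0.482
```

Run:
```python
from h import *
s=dict(np.load("side0.npz"));cv2.imwrite("pics/crop.png",cv2.resize(s["img"][200:330,250:450,::-1],None,fx=4,fy=4,interpolation=cv2.INTER_CUBIC))
t=dict(np.load("top0.npz"))
for n,c in(("A",(295.2,230.3)),("B",(246.7,254.7)),("C",(318.9,278.9)),("D",(269.6,303.2))):
    for z in(.128,.140,.154):
        P=ray(t,*c,z-.001);P[2]=z;a=np.linspace(0,2*np.pi,90);q=proj(s,P+np.c_[.056*np.cos(a),.056*np.sin(a),0*a])
        print(n,z,P[:2].round(3),"top row",q[:,1].min().round(1),"bottom",q[:,1].max().round(1),"u",q[:,0].min().round(),q[:,0].max().round())
```

```text
A 0.128 [0.635 0.118] top row 230.9 bottom 266.2 u 261.0 327.0
A 0.14 [0.632 0.117] top row 225.1 bottom 259.9 u 262.0 329.0
A 0.154 [0.629 0.116] top row 218.2 bottom 252.4 u 264.0 332.0
B 0.128 [0.568 0.227] top row 269.6 bottom 315.5 u 281.0 357.0
B 0.14 [0.566 0.225] top row 262.9 bottom 308.1 u 283.0 359.0
B 0.154 [0.563 0.223] top row 254.9 bottom 299.4 u 285.0 361.0
C 0.128 [0.523 0.054] top row 221.5 bottom 254.2 u 333.0 397.0
C 0.14 [0.521 0.054] top row 215.9 bottom 248.2 u 335.0 399.0
C 0.154 [0.519 0.053] top row 209.2 bottom 241.0 u 336.0 401.0
D 0.128 [0.459 0.163] top row 257.3 bottom 299.4 u 360.0 433.0
D 0.14 [0.457 0.162] top row 250.9 bottom 292.4 u 362.0 435.0
D 0.154 [0.456 0.16 ] top row 243.3 bottom 284.2 u 363.0 437.0
```

View pics/crop.png

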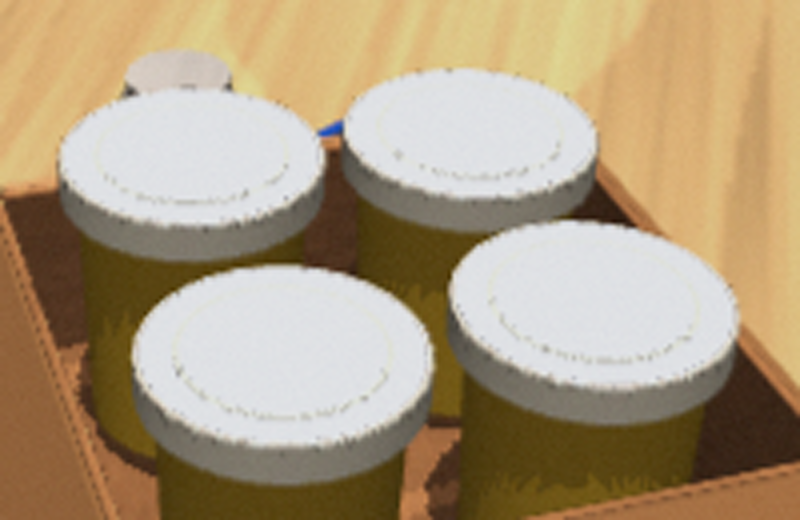

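Call:
play_rows:
  commands:
    - [3.4, -3.6, 0, 0, 0, 0, 0]
    - [3.4, -3.6, 0, 0, 0, 0, 0]
    - [3.4, -3.6, 0, 0, 0, 0, 0]
    - [3.4, -3.6, 0, 0, 0, 0, 0]
    - [3.4, -3.6, 0, 0, 0, 0, 0]
    - [3.4, -3.6, 0, 0, 0, 0, 0]
    - [3.4, -3.6, 0, 0, 0, 0, 0]
    - [3.4, -3.6, 0, 0, 0, 0, 0]
    - [3.4, -3.6, 0, 0, 0, 0, 0]
    - [3.4, -3.6, 0, 0, 0, 0, 0]
    - [0, 0, 0, 0, 0, 0, 0]
    - [0, 0, 0, 0, 0, 0, 0]
  grip_force: 20

```text
time: 1.6
ee_pos: [0.5246, 0.2374, 0.2222]
eef_rot: [0.805, 0.593, -0.0, -0.0]
ft_force: [0.1, -1.0, -0.5]
width: 0.0005
```

Call:
play_rows:
  commands:
    - [0.3, 0, -2.5, 0, 0, 0, 0]
    - [0, 0, -2.5, 0, 0, 0, 0]
    - [0, 0, -2.5, 0, 0, 0, 0]
    - [0, 0, -0.6, 0, 0, 0, 0]
    - [0, 0, 0, 0, 0, 0, 0]
    - [0, 0, 0, 0, 0, 0, 0]

```text
time: 2.35
ee_pos: [0.5286, 0.2375, 0.1428]
eef_rot: [0.805, 0.593, 0.001, -0.0]
ft_force: [-0.2, -0.0, 0.1]
width: 0.0003
```

Call:
play_rows:
  commands:
    - [0, 0, -0.2, 0, 0, 0, 0]
    - [0, 0, -0.2, 0, 0, 0, 0]
    - [0, 0, 0, 0, 0, 0, 0]
    - [0, 0, 0, 0, 0, 0, 0]

```text
time: 2.85
ee_pos: [0.5282, 0.2369, 0.1376]
eef_rot: [0.805, 0.593, 0.0, -0.0]
ft_force: [0.0, -0.7, 0.5]
width: 0.0003
```

Run:
```python
from h import *
from bench import r
c=r.camera("wrist");cv2.imwrite("pics/w1.png",c["img"][:,:,::-1]);print(c["K"][0,0],r.read_state()["ft_force"],r.read_state()["ee_pos"])
```

```text
334.8439113644995 [ 0.28204476 -0.23856318  0.45247568] [0.52821667 0.2369432  0.13761791]
```

View pics/w1.png

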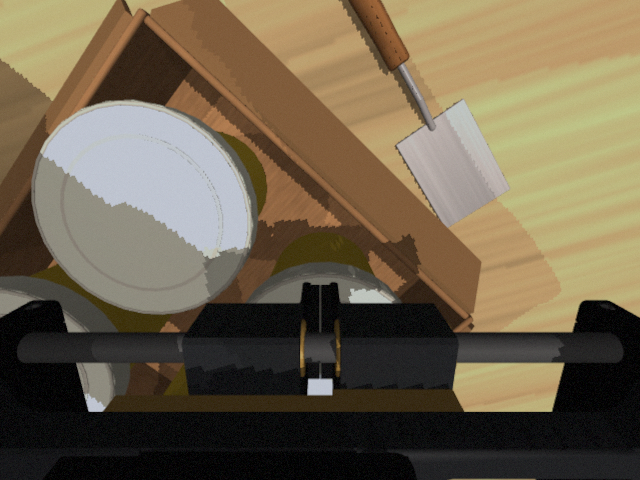

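The wrist view shows the shut fingers at (320,290) over the near edge of lid B, clear of the carton wall. Lid D is at (145,205). I'll go down in small steps.

Call:
play_rows:
  commands:
    - [0, 0, -0.2, 0, 0, 0, 0]
    - [0, 0, 0, 0, 0, 0, 0]
    - [0, 0, 0, 0, 0, 0, 0]

```text
time: 3.28
ee_pos: [0.5282, 0.2369, 0.1356]
eef_rot: [0.805, 0.593, -0.0, -0.0]
ft_force: [1.1, 1.1, 0.6]
width: 0.0002
```

Call:
play_rows:
  commands:
    - [0, 0, -0.15, 0, 0, 0, 0]
    - [0, 0, 0, 0, 0, 0, 0]
    - [0, 0, 0, 0, 0, 0, 0]

```text
time: 3.65
ee_pos: [0.5283, 0.237, 0.1342]
eef_rot: [0.805, 0.593, 0.0, -0.0]
ft_force: [0.8, 0.2, 1.6]
width: 0.0002
```

Call:
play_rows:
  commands:
    - [0, 0, -0.15, 0, 0, 0, 0]
    - [0, 0, 0, 0, 0, 0, 0]
    - [0, 0, 0, 0, 0, 0, 0]

```text
time: 4.03
ee_pos: [0.5283, 0.237, 0.1328]
eef_rot: [0.805, 0.593, 0.0, -0.0]
ft_force: [-0.2, -0.6, 2.8]
width: 0.0005
```

Call:
play_rows:
  commands:
    - [0, 0, -0.15, 0, 0, 0, 0]
    - [0, 0, 0, 0, 0, 0, 0]
    - [0, 0, 0, 0, 0, 0, 0]

```text
time: 4.4
ee_pos: [0.5283, 0.237, 0.1314]
eef_rot: [0.805, 0.593, 0.0, -0.0]
ft_force: [-0.6, -0.7, 6.3]
width: 0.0003
```

Run:
```python
from h import *
from bench import r
c=r.camera("side");np.savez("sideB.npz",**c);cv2.imwrite("pics/sB.png",cv2.resize(c["img"][190:340,240:460,::-1],None,fx=3,fy=3,interpolation=cv2.INTER_CUBIC))
print(r.read_state()["ft_force"],r.read_state()["ee_pos"])
```

```text
[-0.59876413 -1.29396805  5.73676971] [0.52829006 0.23702116 0.13136172]
```

View pics/sB.png

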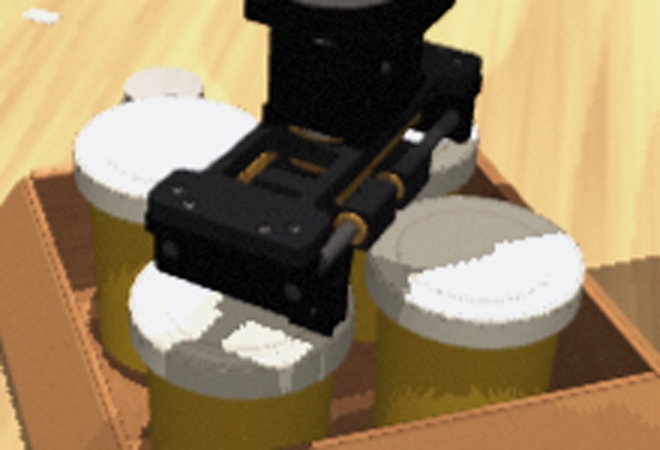

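The picture shows the hand on lid B at about (330,330), and B looks level. Force grows about 2 N/mm to 6 N, so B is closed. Next is D.

Call:
play_rows:
  commands:
    - [0, 0, 3, 0, 0, 0, 0]
    - [-1.5, -4.2, 0, 0, 0, 0, 0]
    - [-1.6, -4.3, 0, 0, 0, 0, 0]
    - [0, 0, 0, 0, 0, 0, 0]
    - [0, 0, -2.4, 0, 0, 0, 0]
    - [0, 0, 0, 0, 0, 0, 0]
    - [0, 0, 0, 0, 0, 0, 0]

```text
time: 5.32
ee_pos: [0.4973, 0.1524, 0.1374]
eef_rot: [0.805, 0.593, -0.0, -0.0]
ft_force: [0.6, -0.4, -0.0]
width: 0.0008
```

Call:
play_rows:
  commands:
    - [0, 0, -0.2, 0, 0, 0, 0]
    - [0, 0, 0, 0, 0, 0, 0]
    - [0, 0, 0, 0, 0, 0, 0]

```text
time: 5.7
ee_pos: [0.4973, 0.1521, 0.1353]
eef_rot: [0.805, 0.593, 0.0, -0.0]
ft_force: [-0.3, 0.1, 0.5]
width: 0.0003
```

Call:
play_rows:
  commands:
    - [0, 0, -0.2, 0, 0, 0, 0]
    - [0, 0, 0, 0, 0, 0, 0]
    - [0, 0, 0, 0, 0, 0, 0]

```text
time: 6.08
ee_pos: [0.4971, 0.152, 0.1331]
eef_rot: [0.805, 0.593, 0.0, -0.0]
ft_force: [-0.4, 0.4, -0.7]
width: 0.0003
```

Call:
play_rows:
  commands:
    - [0, 0, -0.15, 0, 0, 0, 0]
    - [0, 0, 0, 0, 0, 0, 0]
    - [0, 0, 0, 0, 0, 0, 0]

```text
time: 6.45
ee_pos: [0.4973, 0.152, 0.1317]
eef_rot: [0.805, 0.593, 0.0, 0.0]
ft_force: [0.2, -0.0, 1.7]
width: 0.0004
```

Call:
play_rows:
  commands:
    - [0, 0, -0.15, 0, 0, 0, 0]
    - [0, 0, 0, 0, 0, 0, 0]
    - [0, 0, 0, 0, 0, 0, 0]

```text
time: 6.82
ee_pos: [0.4973, 0.152, 0.1303]
eef_rot: [0.805, 0.593, 0.0, -0.0]
ft_force: [-1.5, -0.4, 5.2]
width: 0.0004
```

Call:
play_rows:
  commands:
    - [0, 0, -0.1, 0, 0, 0, 0]
    - [0, 0, 0, 0, 0, 0, 0]
    - [0, 0, 0, 0, 0, 0, 0]

```text
time: 7.2
ee_pos: [0.4973, 0.152, 0.1293]
eef_rot: [0.805, 0.593, 0.0, -0.0]
ft_force: [-1.2, -0.4, 5.1]
width: 0.0005
```

D gives about 2 N/mm, so it is closed. Next is C.

Call:
play_rows:
  commands:
    - [0, 0, 3, 0, 0, 0, 0]
    - [-0.7, -4.4, 0, 0, 0, 0, 0]
    - [-0.8, -4.4, 0, 0, 0, 0, 0]
    - [0, 0, 0, 0, 0, 0, 0]
    - [0, 0, -1.7, 0, 0, 0, 0]
    - [0, 0, 0, 0, 0, 0, 0]
    - [0, 0, 0, 0, 0, 0, 0]

```text
time: 8.07
ee_pos: [0.482, 0.0647, 0.1416]
eef_rot: [0.805, 0.594, -0.0, -0.0]
ft_force: [-0.7, 0.7, 0.2]
width: 0.0005
```

Call:
play_rows:
  commands:
    - [0, 0, -0.2, 0, 0, 0, 0]
    - [0, 0, 0, 0, 0, 0, 0]
    - [0, 0, 0, 0, 0, 0, 0]

```text
time: 8.45
ee_pos: [0.4822, 0.064, 0.1402]
eef_rot: [0.805, 0.593, 0.0, 0.0]
ft_force: [-0.0, -0.6, -0.2]
width: 0.0005
```

Call:
play_rows:
  commands:
    - [0, 0, -0.15, 0, 0, 0, 0]
    - [0, 0, 0, 0, 0, 0, 0]
    - [0, 0, 0, 0, 0, 0, 0]

```text
time: 8.82
ee_pos: [0.4822, 0.064, 0.1386]
eef_rot: [0.805, 0.593, 0.0, -0.0]
ft_force: [0.3, 0.4, 0.3]
width: 0.0004
```

Call:
play_rows:
  commands:
    - [0, 0, -0.15, 0, 0, 0, 0]
    - [0, 0, 0, 0, 0, 0, 0]
    - [0, 0, 0, 0, 0, 0, 0]

```text
time: 9.2
ee_pos: [0.4823, 0.064, 0.1372]
eef_rot: [0.805, 0.593, 0.0, 0.0]
ft_force: [1.4, -0.3, 1.5]
width: 0.0003
```

Call:
play_rows:
  commands:
    - [0, 0, -0.1, 0, 0, 0, 0]
    - [0, 0, 0, 0, 0, 0, 0]
    - [0, 0, 0, 0, 0, 0, 0]

```text
time: 9.57
ee_pos: [0.4823, 0.064, 0.1362]
eef_rot: [0.805, 0.593, 0.0, 0.0]
ft_force: [0.0, -0.5, 2.6]
width: 0.0003
```

Call:
play_rows:
  commands:
    - [0, 0, -0.1, 0, 0, 0, 0]
    - [0, 0, 0, 0, 0, 0, 0]
    - [0, 0, 0, 0, 0, 0, 0]

```text
time: 9.95
ee_pos: [0.4823, 0.064, 0.1352]
eef_rot: [0.805, 0.593, 0.0, 0.0]
ft_force: [-0.5, -0.6, 4.7]
width: 0.0002
```

Run:
```python
from bench import r
import numpy as np,cv2
for i in range(6):
    c=r.camera("top"); s=r.read_state();print(s["ft_force"].round(2) if hasattr(s["ft_force"],"round") else s["ft_force"],np.round(s["ee_pos"],4))
```

```text
[1.02 0.31 5.09] [0.4823 0.064  0.1352]
[0.36 0.3  4.47] [0.4823 0.064  0.1352]
[-0.06 -0.2   4.57] [0.4823 0.064  0.1352]
[1.45 0.12 4.91] [0.4823 0.064  0.1352]
[ 0.39 -1.01  5.08] [0.4823 0.064  0.1352]
[ 0.29 -0.24  5.17] [0.4823 0.064  0.1351]
```

C gives about 2 N/mm, so it is closed too. Now A.

Call:
play_rows:
  commands:
    - [0, 0, 4, 0, 0, 0, 0]
    - [3.7, 2.1, 0, 0, 0, 0, 0]
    - [3.7, 2.1, 0, 0, 0, 0, 0]
    - [3.6, 2.1, 0, 0, 0, 0, 0]
    - [0, 0, 0, 0, 0, 0, 0]
    - [0, 0, -2.4, 0, 0, 0, 0]
    - [0, 0, 0, 0, 0, 0, 0]
    - [0, 0, 0, 0, 0, 0, 0]

```text
time: 11.25
ee_pos: [0.592, 0.1266, 0.1517]
eef_rot: [0.805, 0.593, 0.0, -0.0]
ft_force: [0.3, 0.3, 0.5]
width: 0.0003
```

Call:
play_rows:
  commands:
    - [0, 0, -0.2, 0, 0, 0, 0]
    - [0, 0, 0, 0, 0, 0, 0]
    - [0, 0, 0, 0, 0, 0, 0]

```text
time: 11.62
ee_pos: [0.5922, 0.127, 0.1494]
eef_rot: [0.805, 0.593, 0.0, -0.0]
ft_force: [-0.4, 0.9, 0.2]
width: 0.0004
```

Call:
play_rows:
  commands:
    - [0, 0, -0.2, 0, 0, 0, 0]
    - [0, 0, 0, 0, 0, 0, 0]
    - [0, 0, 0, 0, 0, 0, 0]

```text
time: 12.0
ee_pos: [0.5922, 0.127, 0.1471]
eef_rot: [0.805, 0.593, 0.0, -0.0]
ft_force: [0.1, 0.5, -0.5]
width: 0.0004
```

Call:
play_rows:
  commands:
    - [0, 0, -0.15, 0, 0, 0, 0]
    - [0, 0, 0, 0, 0, 0, 0]
    - [0, 0, 0, 0, 0, 0, 0]

```text
time: 12.38
ee_pos: [0.5921, 0.1271, 0.1456]
eef_rot: [0.805, 0.593, -0.0, -0.0]
ft_force: [-0.8, 0.5, 2.7]
width: 0.0006
```

Run:
```python
from bench import r
import numpy as np
for i in range(5):
    c=r.camera("side"); s=r.read_state();print(np.round(s["ft_force"],2),np.round(s["ee_pos"],4))
```

```text
[-1.05 -0.17  2.47] [0.5921 0.127  0.1456]
[-2.13  0.09  2.94] [0.5921 0.127  0.1456]
[-1.64  0.54  2.68] [0.5921 0.127  0.1456]
[-2.37  0.21  1.55] [0.5921 0.127  0.1456]
[-2.46  0.51  3.85] [0.5921 0.127  0.1456]
```

Call:
play_rows:
  commands:
    - [0, 0, -0.1, 0, 0, 0, 0]
    - [0, 0, 0, 0, 0, 0, 0]
    - [0, 0, 0, 0, 0, 0, 0]

```text
time: 13.0
ee_pos: [0.5921, 0.127, 0.1446]
eef_rot: [0.805, 0.593, 0.0, -0.0]
ft_force: [-2.7, 0.2, 4.5]
width: 0.0004
```

Run:
```python
from bench import r
from h import *
for i in range(5):
    c=r.camera("side"); s=r.read_state();print(np.round(s["ft_force"],2),np.round(s["ee_pos"],4))
cv2.imwrite("pics/sA.png",cv2.resize(c["img"][190:340,240:460,::-1],None,fx=3,fy=3,interpolation=cv2.INTER_CUBIC))
```

```text
[-3.07 -0.28  4.11] [0.5921 0.127  0.1446]
[-2.17  1.22  4.38] [0.5921 0.127  0.1446]
[-2.92  0.93  4.87] [0.5921 0.127  0.1446]
[-3.59  0.08  3.77] [0.5921 0.127  0.1446]
[-3.27  0.26  4.57] [0.5921 0.127  0.1446]
```

View pics/sA.png

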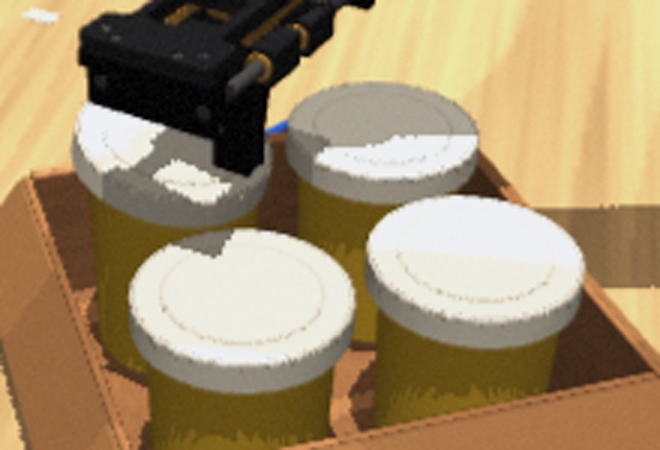

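Run:
```python
from bench import r
from h import *
a=np.load("side0.npz")["img"];b=r.camera("side")["img"]
def bot(im,u):
    h=cv2.cvtColor(im[:,:,:].copy(),cv2.COLOR_RGB2HSV);col=(h[235:290,u,1]<60)&(h[235:290,u,2]>70);i=np.flatnonzero(~col[5:]);return 240+i[0] if len(i) else -1
for u in range(268,328,5):print(u,bot(a,u),bot(b,u))
```

```text
268 255 251
273 259 256
278 262 259
283 263 261
288 264 263
293 265 264
298 265 265
303 264 265
308 264 265
313 263 240
318 261 240
323 258 240
```

A is clearly tipped: its far left skirt is up 4 px and its near right is down. So A is the loose lid. I'll lift off, check that it fell level, and centre over it.

Call:
play_rows:
  commands:
    - [0, 0, 1, 0, 0, 0, 0]
    - [0, 0, 2, 0, 0, 0, 0]
    - [3.9, -1, 0, 0, 0, 0, 0]
    - [0, 0, 0, 0, 0, 0, 0]
    - [0, 0, 0, 0, 0, 0, 0]

```text
time: 13.92
ee_pos: [0.6311, 0.1168, 0.1745]
eef_rot: [0.805, 0.593, -0.0, 0.0]
ft_force: [-0.6, 0.5, -0.1]
width: 0.0002
```

Run:
```python
from bench import r
from h import *
a=np.load("side0.npz")["img"];b=r.camera("side")["img"];t=r.camera("top")["img"]
def bot(im,u):
    h=cv2.cvtColor(im[:,:,:].copy(),cv2.COLOR_RGB2HSV);col=(h[235:290,u,1]<60)&(h[235:290,u,2]>70);i=np.flatnonzero(~col[5:]);return 240+i[0] if len(i) else -1
print([(u,bot(a,u),bot(b,u)) for u in range(266,332,5)])
cv2.imwrite("pics/c2.png",np.hstack([cv2.resize(x[:,:,::-1],None,fx=3,fy=3,interpolation=cv2.INTER_CUBIC) for x in (b[190:340,250:380],t[180:330,210:340])]))
```

```text
[(266, np.int64(253), np.int64(253)), (271, np.int64(258), np.int64(258)), (276, np.int64(261), np.int64(261)), (281, np.int64(262), np.int64(263)), (286, np.int64(264), np.int64(264)), (291, np.int64(265), np.int64(265)), (296, np.int64(265), np.int64(265)), (301, np.int64(265), np.int64(265)), (306, np.int64(264), np.int64(264)), (311, np.int64(263), np.int64(263)), (316, np.int64(262), np.int64(262)), (321, np.int64(259), np.int64(260)), (326, np.int64(256), np.int64(256)), (331, np.int64(240), np.int64(241))]
```

View pics/c2.png

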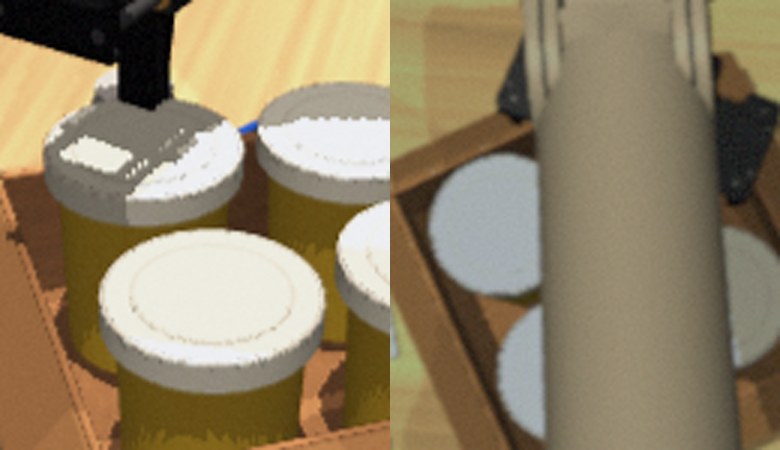

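Lid A fell back level and has not shifted; its skirt edge is within 1 px of the start. The fingers stand over its middle. I'll press down.

Call:
play_rows:
  commands:
    - [0, 0, -2.4, 0, 0, 0, 0]
    - [0, 0, 0, 0, 0, 0, 0]
    - [0, 0, -0.2, 0, 0, 0, 0]
    - [0, 0, -0.15, 0, 0, 0, 0]
    - [0, 0, 0, 0, 0, 0, 0]
    - [0, 0, 0, 0, 0, 0, 0]

```text
time: 14.78
ee_pos: [0.6313, 0.117, 0.1473]
eef_rot: [0.805, 0.593, 0.0, 0.0]
ft_force: [0.5, -0.5, 0.2]
width: 0.0007
```

Call:
play_rows:
  commands:
    - [0, 0, -0.1, 0, 0, 0, 0]
    - [0, 0, -0.1, 0, 0, 0, 0]
    - [0, 0, 0, 0, 0, 0, 0]
    - [0, 0, 0, 0, 0, 0, 0]

```text
time: 15.28
ee_pos: [0.6314, 0.117, 0.1469]
eef_rot: [0.805, 0.593, 0.001, -0.0]
ft_force: [-5.7, -0.5, 13.2]
width: 0.0001
```

Call:
play_rows:
  commands:
    - [0, 0, -0.1, 0, 0, 0, 0]
    - [0, 0, -0.1, 0, 0, 0, 0]
    - [0, 0, 0, 0, 0, 0, 0]
    - [0, 0, 0, 0, 0, 0, 0]

```text
time: 15.78
ee_pos: [0.6314, 0.117, 0.1452]
eef_rot: [0.805, 0.593, 0.001, -0.0]
ft_force: [-6.5, -0.6, 14.3]
width: 0.0003
```

Call:
play_rows:
  commands:
    - [0, 0, -0.1, 0, 0, 0, 0]
    - [0, 0, -0.1, 0, 0, 0, 0]
    - [0, 0, 0, 0, 0, 0, 0]
    - [0, 0, 0, 0, 0, 0, 0]

```text
time: 16.27
ee_pos: [0.6314, 0.117, 0.1432]
eef_rot: [0.805, 0.593, 0.001, -0.0]
ft_force: [-6.5, -1.1, 14.5]
width: 0.0007
```

Call:
play_rows:
  commands:
    - [0, 0, -0.1, 0, 0, 0, 0]
    - [0, 0, -0.1, 0, 0, 0, 0]
    - [0, 0, 0, 0, 0, 0, 0]
    - [0, 0, 0, 0, 0, 0, 0]

```text
time: 16.77
ee_pos: [0.6314, 0.117, 0.1412]
eef_rot: [0.805, 0.593, 0.001, -0.0]
ft_force: [-6.5, 0.0, 14.9]
width: 0.0006
```

Call:
play_rows:
  commands:
    - [0, 0, -0.1, 0, 0, 0, 0]
    - [0, 0, 0, 0, 0, 0, 0]
    - [0, 0, 0, 0, 0, 0, 0]

```text
time: 17.15
ee_pos: [0.6315, 0.117, 0.141]
eef_rot: [0.805, 0.593, 0.001, -0.0]
ft_force: [-9.4, -1.9, 20.3]
width: 0.0003
```

Lid A went down about 6 mm (0.147 to 0.141) and then the force rose to 20 N, which is the rim. One small firm nudge, then I'll lift and withdraw.

Call:
play_rows:
  commands:
    - [0, 0, -0.04, 0, 0, 0, 0]
    - [0, 0, 0, 0, 0, 0, 0]
    - [0, 0, 0, 0, 0, 0, 0]

```text
time: 17.52
ee_pos: [0.6315, 0.117, 0.141]
eef_rot: [0.805, 0.593, 0.001, -0.0]
ft_force: [-10.8, -1.1, 24.0]
width: 0.0008
```

Call:
play_rows:
  commands:
    - [0, 0, 0.2, 0, 0, 0, 0]
    - [0, 0, 0.3, 0, 0, 0, 0]
    - [0, 0, 2, 0, 0, 0, 0]
    - [0, 0, 5, 0, 0, 0, 0]
    - [-3.4, 3.6, 0, 0, 0, 0, 0]
    - [-3.4, 3.6, 0, 0, 0, 0, 0]
    - [-3.4, 3.6, 0, 0, 0, 0, 0]
    - [-3.4, 3.6, 0, 0, 0, 0, 0]
    - [-3.4, 3.6, 0, 0, 0, 0, 0]
    - [-3.4, 3.6, 0, 0, 0, 0, 0]
    - [-3.4, 3.6, 0, 0, 0, 0, 0]
    - [-3.4, 3.6, 0, 0, 0, 0, 0]
    - [-3.4, 3.6, 0, 0, 0, 0, 0]
    - [-3.4, 3.6, 0, 0, 0, 0, 0]
    - [0, 0, 0, 0, 0, 0, 0]
    - [0, 0, 0, 0, 0, 0, 0]

```text
time: 19.52
ee_pos: [0.2919, 0.4767, 0.2134]
eef_rot: [0.805, 0.593, 0.0, 0.0]
ft_force: [0.0, -0.3, 0.0]
width: 0.0002
```

Run:
```python
from bench import r
from h import *
a=np.load("side0.npz")["img"];b=r.camera("side")["img"];t=r.camera("top")["img"]
def bot(im,u):
    h=cv2.cvtColor(im,cv2.COLOR_RGB2HSV);col=(h[240:290,u,1]<60)&(h[240:290,u,2]>70);i=np.flatnonzero(~col);return int(240+i[0]) if len(i) else -1
print([(u,bot(a,u),bot(b,u)) for u in range(266,332,5)])
for k in blobs(t,300):
    if 130<k[0][1]<330: print(k[0],k[1].round(1))
cv2.imwrite("pics/fin.png",np.hstack([cv2.resize(x[:,:,::-1],None,fx=2,fy=2,interpolation=cv2.INTER_CUBIC) for x in (b[190:440,240:440],t[130:380,180:380])]))
```

```text
[(266, 253, 256), (271, 258, 261), (276, 261, 264), (281, 262, 266), (286, 264, 267), (291, 265, 268), (296, 265, 268), (301, 265, 268), (306, 264, 267), (311, 263, 266), (316, 262, 265), (321, 259, 262), (326, 256, 259), (331, 240, 240)]
[294 155  28  28 607] [307.6 168.1]
[253 160  29  28 614] [266.9 173.3]
[ 272  208   48   47 1751] [295.3 230.8]
[350 210  23  22 384] [361.2 220.6]
[ 223  231   48   48 1770] [246.7 254.7]
[ 295  255   49   49 1850] [318.9 278.9]
[182 266  31  55 936] [196.9 285.7]
[ 246  279   49   49 1887] [269.6 303.2]
```

View pics/fin.png

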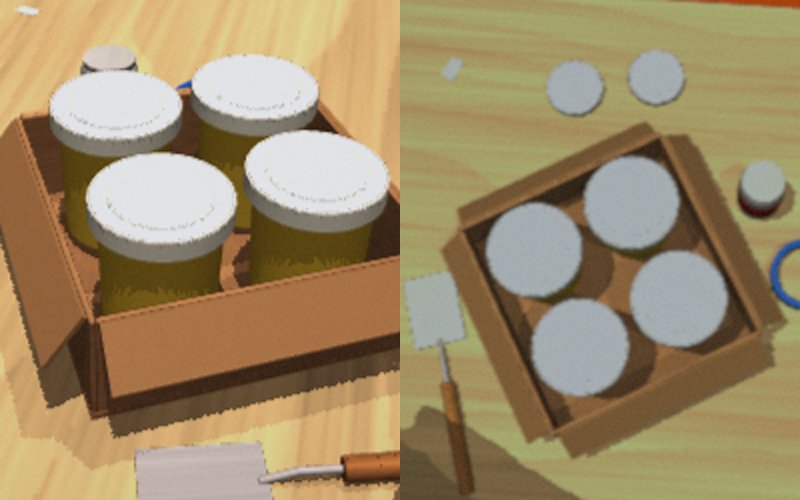

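The lid is 3 px lower all round, which is about 6 mm. It is level, nothing else has moved, and the hand is clear, so I'll hand in.

```bash
python3 -c "
from bench import r
print(r.close_job())"
```

```text
the job is handed in; nothing more can be done
None
```

I found the loose lid, pressed it home and level, and handed the job in at about 20 s of robot time.

- **Finding it:** I pressed all four lids lightly near the edge. Three gave about 2 N per mm and took no more than about 6 N, so they are closed. The fourth, the far one at about (0.631, 0.117), tipped visibly: one side of its skirt rose 4 px and the opposite side dropped 1 px. When I let go, it fell back level.
- **Force reading:** On force alone the loose lid looked much like the closed ones. It read about 4.5 N, probably because its edge had already met the rim. I went by the tilt in the side picture and a sideways force of about 3 N.
- **Seating it:** I pressed it in the middle. It went down 6 mm at about 14–15 N, less than the 18–25 N given. It then met the rim at 0.141 m, and I pressed to 24 N before lifting. There was also a sideways force of about 11 N during the press, but the lid did not shift measurably.
- **Last check:** The skirt is 3–4 px lower all round, about 6 mm, so the lid is level. In the top view the other three lids, the can and the scraper are within 0.2 px of where they started. The tape looks untouched by eye only. The hand is well clear and the force reads zero.

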